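# Dock a sample storage box against the code reader

## Task

Push the white-lidded storage box along the loading shelf, down the lane between the two low guide rails, until it sits square and fully home against the code reader at the lane's end, then take the hand away. It starts crooked and off to one side, so line it up before it goes in: neither the box nor the robot may touch either rail. Only push the box, never lift or tip it, and leave the vials and dishes around it where they stand.

Things in the scene. Friction and masses are not known exactly. Their poses are not given: they have to be found in the camera images.
- lane: fixed aluminium deck on the table, top face 10 mm above it, x -200 to +260, y -95 to +95 mm. Origin at table height on the lane's centreline at the mouth (rails begin at x 0). +x points into the lane (about to the robot's right, within 0.3 rad), y left, z up. Apron at x < 0; lane 132 mm clear between the rails (y +66 to -66 mm), x 0 to 190 mm
- home (a point): where the underside centre of the box lies when it is fully home: lane x 125, y 0, z 10 mm; axes as the lane's
- rail_left: left guide rail (lane +y), a fixed steel bar along the lane, 190 mm long, 10 mm wide, 15 mm tall, standing on the deck: its top is 25 mm above the table. Origin at the centre of its underside (lane x 95, y +71, z 10 mm), axes as the lane's. Must not be touched
- rail_right: right guide rail (lane -y), the same bar, origin at lane x 95, y -71, z 10 mm. Must not be touched
- reader: fixed grey code reader that closes the far end of the lane, 70 mm deep, 150 mm wide, about 66 mm tall on the deck. Origin at the foot of the flat face that looks down the lane (lane x 190, y 0, z 10 mm), axes as the lane's
- box: loose stiff closed box, 130 (x) x 110 (y) x 53 mm tall, white lid, brown base, 0.3 to 0.55 kg, slides on the deck under 2 to 7 N (top 63 mm above the table). Origin at its underside centre, z up; its +x face goes first. Starts on the apron, short of the mouth, up to 24 mm off the centreline and 0.25 rad crooked to the lane. In the lane 11 mm are free on either side
- vial_a: small amber vial with a screw cap, 31 mm across, 60 mm tall, standing on the table just outside the left rail; origin under its centre. Bystander, leave alone
- vial_b: small amber vial with a screw cap, 31 mm across, 60 mm tall, standing on the table just outside the right rail; origin under its centre. Bystander, leave alone
- vial_c: small amber vial with a screw cap, 31 mm across, 60 mm tall, standing on the table some way behind the apron's outer end; origin under its centre. Bystander, leave alone
- dishes: stack of 4 lidded pink culture dishes standing as one piece, 92 mm across, 60 mm tall; origin under its centre. Bystander, leave alone; stands behind the reader
Things that resemble listed ones, but are neither listed nor needed, are in the scene too. Leave any blue look-alike of the box alone.

How it is judged:
On the way:
1. the box's front is in the lane, square to it (x of box in the frame of lane between -0.045 and 0.08 m and y of box in the frame of lane between -0.011 and 0.011 m and angle between the x axis of box and the x axis of lane, either way round below 0.17 rad), for 0.05 s.
At the end, for the whole second after the job is handed in: the box lies flat and still on the deck between the rails, square to the lane within 0.09 rad, its front face within 5 mm of the reader's face, untouched by the robot (x of box in the frame of lane above 0.12 m and y of box in the frame of lane between -0.011 and 0.011 m and angle between the x axis of box and the x axis of lane, either way round below 0.09 rad and z of box in the frame of lane between 0.005 and 0.014 m and angle between box's own z axis and vertical below 0.05 rad and linear speed of box below 0.01 m/s).
It fails at once if a guide rail is touched by the box or the robot (contact force between any of rail_left, rail_right and anything else above 0.3 N).
It fails at once if the box is lifted off the deck or tipped (z of box in the frame of lane above 0.018 m or angle between box's own z axis and vertical above 0.12 rad).
It fails at once if a bystander is shifted by more than 15 mm or knocked over (distance of any of vial_a, vial_b, vial_c, dishes from where it was at the start of the episode above 0.015 m or angle between any of vial_a, vial_b, vial_c, dishes's own z axis and vertical above 0.4 rad).
It also fails if it takes over 58 s, if anything falls off the work surface, if the arm or the gripper's body presses on something with over 40 N, if the wrist force passes 120 N, or if a joint passes its speed limit or range.

## Robot

A 7-joint arm with a two-finger parallel gripper is mounted at the origin on the work surface. World frame = base frame: x ahead of the robot, y to its left, z up, the work surface at z = 0. Lengths are in m, angles in rad, forces in N, time in s.
With the tool pointing down it reaches from about 0.425 to 0.825 m from the base axis. Payload 3.6 kg.
Tool frame: the origin (TCP) lies on the centre line of the jaws, within the pads' length; the fingertips stand 11 mm ahead of it and the grasp point (between the pads) lies 8 mm behind it; z points along the fingers, y is the line along which they close (so a half turn about z gives the same grasp; the last joint's range is limited). The gripper opens to 93 mm and grips with 3 to 60 N. Pads are 15 mm wide; open, the fingers measure 128 mm over their backs; the gripper's body (75 mm by 188 mm) begins 65 mm behind the grasp point.
Start: joints at [-1.202, 0.615, -0.013, 1.423, 0.008, 1.103, -0.04], TCP at [0.25, 0.6, 0.23] pointing down, gripper open.
Joint ranges: [-3.12, 3.12], [-0.3, 2.06], [-1.34, 1.32], [0.26, 2.42], [-1.36, 4.5], [0.01, 1.98], [-2.84, 2.84]. Speed limits (rad/s): [2.79, 2.79, 3.14, 3.14, 3.14, 3.14, 3.14].

## Interface

Orientations are given as a 3x3 rotation matrix whose columns are the frame's x, y, z axes.
In Python, from rig import env gives the robot as it stands. Calls block until the motion is done:
- env.move_to(position, orientation): joint-space move of the TCP to a pose.
- env.movel(position, rot=None, v=0.15): straight line of the TCP; rot=None keeps the orientation; v is the mean speed in m/s.
- env.move_j(angles): joint-space move.
- env.release() and env.close(grasp_force=None): open the fingers fully, or close them until they stop; grasp_force is the grip in N (None keeps the last).
- env.pause(seconds).
- env.ik(position, orientation): joint angles nearest the present ones, or None.
- env.get_obs(): the state.
- env.snapshot(name): name is "scene" or "side" or "wrist"; returns (picture, depth): 384x512x3 uint8, blue, green, red; 384x512 float32, m along the optical axis (not along the pixel's ray), 0 where there is no reading.
- env.get_calibration(name): a dict with "camera_matrix" (3x3 intrinsics, pixels), "dist" ([k1, k2, p1, p2, k3] as OpenCV has them; the pictures are not rectified), "R" (3x3) and "t" (3): a world point X has camera coordinates R X + t; the wrist camera has in their place "tool_from_camera" (4x4, takes a point from camera to tool coordinates, whose origin is the TCP and whose axes are the flange's). Camera axes: x right, y down, z forward; pixel columns grow to the right and rows downward; lengths in m; the calibration is good to about 2 mm. A picture is of the moment at which its call begins: read the wrist's pose just before it. get_calibration takes no time and is no camera call.
A pose or a line that the arm cannot do raises env.PlanningError and nothing moves.
- env.close_job(): hands the job in; it is judged then, once.
Trained networks look in the newest picture that a camera, given by its name, has taken for a name from the list of things; names that differ only in an ending like _2 or _b are one class to them, and where a whole thing is asked for, a point or a joint stands for the part that bears it (a point fixed in the world has none). Each returns a list of dicts, best first, with "conf" (0 to 1); they miss things now and then, are a little off and sometimes report something else, mostly with a low value. They report only what shows in the picture. A call takes as long as a camera call. They do not tell look-alikes from the thing itself.
- env.regions_of(target, camera): "pixels" (384x512 bool, what is visible of it).
- env.pinpoint(target, camera): "centre" ([x, y, z] in m, in world coordinates, good to about 4 mm: a listed point, or the origin of a listed thing).
The state is a dict: "t": time; "qpos": joint angles; "joint_velocities": joint speeds; "joint_efforts": joint torques, N m; "eef_pos": TCP position; "tcp_rot": TCP orientation; "wrist_force": force on the tool from outside, world axes, zero at the start; "ft_torque": the same for the moment, N m; "gripper_width": finger opening in m; "grip_force": force on a finger pad.
Only numpy, scipy, OpenCV 4.12 (cv2) and the standard library are available. Lean on these libraries where they do the work, as an engineer would, in place of code of your own. Each camera call takes 0.05 s, during which the arm holds its last target. There are 200 camera calls.

## Working session

There is one attempt and no reset: what is moved stays moved. The work goes in short steps, each a Python script; the robot and the scene stay as the last script left them, time stands still between calls to the robot, and variables do not carry over. Pictures are saved under pics/ and viewed, at most 10 in all, crops included, and the job is handed in when it is done.

```bash
mkdir -p pics; ls; cat > h.py <<'E'
from rig import env
import numpy as np, cv2
def cloud(cam,d):
    c=env.get_calibration(cam);v,u=np.nonzero(d>0)
    p=cv2.undistortPoints(np.stack([u,v],1).astype(np.float64)[:,None],np.array(c["camera_matrix"]),np.array(c["dist"]))[:,0]
    z=d[v,u];P=np.c_[p*z[:,None],z]
    W=np.zeros(d.shape+(3,));W[:]=np.nan
    if "R" in c: X=(P-np.array(c["t"]))@np.array(c["R"])
    else:
        o=env.get_obs();T=np.array(c["tool_from_camera"]);X=(P@T[:3,:3].T+T[:3,3])@np.array(o["tcp_rot"]).T+np.array(o["eef_pos"])
    W[v,u]=X
    return W
E
python3 - <<'E'
from h import *
ims=[]
for c in("scene","side"):
    im,d=env.snapshot(c);ims.append(im);np.save(f"pics/{c}.npy",cloud(c,d));cv2.imwrite(f"pics/{c}1.png",im)
    for n in("box","lane","home","reader","rail_left","vial_a","dishes"):
        try:
            for r in env.pinpoint(n,c): print(c,n,round(r["conf"],2),np.round(r["centre"],3))
        except Exception as e: print(n,e)
    for r in env.regions_of("box",c):
        v,u=np.nonzero(r["pixels"]);print("reg",c,round(r["conf"],2),len(u),u.mean(),v.mean())
E
```

```text
pics
scene box 0.97 [ 0.42   0.504 -0.001]
scene box 0.8 [0.296 0.222 0.002]
scene box 0.65 [0.519 0.06  0.012]
scene box 0.58 [ 0.518 -0.154  0.012]
scene lane 0.77 [ 0.562 -0.037 -0.001]
scene home 0.9 [ 0.594 -0.158  0.01 ]
scene reader 0.74 [ 0.616 -0.223  0.01 ]
scene reader 0.64 [ 0.453 -0.16  -0.001]
scene reader 0.34 [ 0.594 -0.156  0.009]
scene rail_left 0.84 [ 0.66  -0.113  0.011]
scene vial_a 0.73 [ 0.722 -0.153 -0.001]
scene vial_a 0.73 [ 0.453 -0.157  0.001]
scene vial_a 0.64 [ 0.526  0.288 -0.   ]
scene dishes 0.57 [ 0.605 -0.369  0.004]
reg scene 0.96 2248 412.6814946619217 245.2927046263345
reg scene 0.87 1693 262.44359125812167 188.18960425280568
reg scene 0.56 1481 348.6522619851452 179.6225523295071
side box 0.96 [0.521 0.054 0.014]
side box 0.96 [ 0.297  0.221 -0.003]
side box 0.9 [ 0.423  0.495 -0.001]
side box 0.33 [ 0.609 -0.365  0.002]
side lane 0.57 [ 0.56  -0.041  0.001]
side lane 0.16 [ 0.52   0.288 -0.004]
side home 0.85 [ 0.59  -0.163  0.011]
side reader 0.75 [ 0.591 -0.163  0.008]
side reader 0.65 [ 0.613 -0.219  0.007]
side rail_left 0.72 [ 0.658 -0.106  0.008]
side vial_a 0.74 [ 0.725 -0.148 -0.003]
side vial_a 0.61 [ 0.519  0.291 -0.001]
side vial_a 0.51 [ 0.456 -0.158 -0.   ]
side dishes 0.76 [ 0.608 -0.367 -0.   ]
side dishes 0.26 [ 0.519 -0.151  0.008]
reg side 0.98 1192 165.63087248322148 130.86577181208054
reg side 0.81 1847 160.47049269085002 192.03789929615593
reg side 0.79 1902 256.97003154574134 197.15983175604626
```

View pics/scene1.png

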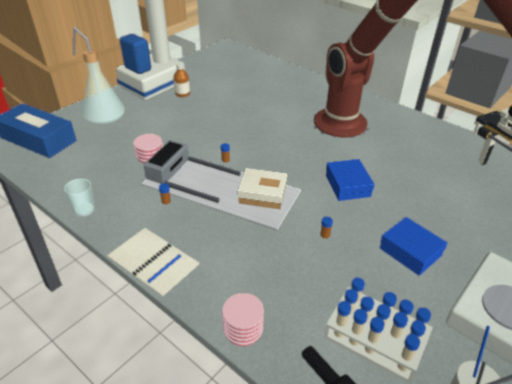

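View pics/side1.png

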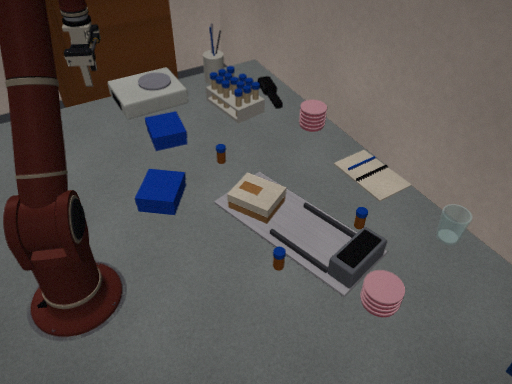

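The white-lidded box on the deck is at scene (263,188) and side (257,197). The look-alikes are two blue boxes, at scene (350,180) and (413,245), and a blue box far left at (37,130); I'm leaving all three alone. Next I fit the poses from depth.

```bash
python3 - <<'E'
from h import *
L=np.array([.561,-.039]);ex=np.array([.031,-.121]);ex/=np.linalg.norm(ex)
for c in("scene","side"):
    W=np.load(f"pics/{c}.npy");P=W.reshape(-1,3);P=P[~np.isnan(P[:,0])]
    b=P[(np.hypot(P[:,0]-.52,P[:,1]-.057)<.1)&(abs(P[:,2]-.063)<.006)]
    r=cv2.minAreaRect(b[:,:2].astype(np.float32));print(c,"box",len(b),np.round(b[:,2].mean(),4),r)
    d=P[(abs(P[:,2]-.010)<.003)&(np.hypot(P[:,0]-.57,P[:,1]+.06)<.3)]
    print("deck",len(d),cv2.minAreaRect(d[:,:2].astype(np.float32)))
    for s in(1,-1):
        ctr=L+.095*ex+s*.071*np.array([-ex[1],ex[0]])
        q=P[:,:2]-ctr;l=q@ex;t=q@np.array([-ex[1],ex[0]])
        k=(abs(P[:,2]-.025)<.004)&(abs(l)<.09)&(abs(t)<.015)
        print("rail",s,k.sum(),P[k,:2].mean(0),"off",t[k].mean(),"slope",np.polyfit(l[k],t[k],1)[0],"nominal",np.arctan2(ex[1],ex[0]))
    q=P[:,:2]-L;l=q@ex;t=q@np.array([-ex[1],ex[0]]);k=(P[:,2]>.065)&(P[:,2]<.09)&(abs(t)<.06)&(l>.16)&(l<.27)
    print("reader x range",np.percentile(l[k],[1,99]), np.percentile(P[k,2],50))
    im=cv2.imread(f"pics/{c}1.png")
im=cv2.imread("pics/scene1.png")[110:240,120:390];cv2.imwrite("pics/crop.png",cv2.resize(im,None,fx=2.9,fy=2.9,interpolation=cv2.INTER_CUBIC))
E
```

```text
scene box 1065 0.0617 ((0.5201689004898071, 0.05605318769812584), (0.11881214380264282, 0.13077160716056824), 29.877655029296875)
deck 2916 ((0.609989583492279, -0.025821536779403687), (0.4441184997558594, 0.48199909925460815), 48.95441436767578)
rail 1 136 [ 0.66031843 -0.11067424] off 0.007422771330485898 slope 0.018821580555273703 nominal -1.3199924868384438
rail -1 106 [ 0.52357696 -0.14826856] off 0.007629238336289271 slope 0.020729514555866684 nominal -1.3199924868384438
reader x range [0.18977063 0.25751349] 0.07327178531883285
side box 1294 0.0628 ((0.5170323252677917, 0.054612789303064346), (0.11347166448831558, 0.1330333799123764), 29.72803497314453)
deck 4147 ((0.6501741409301758, -0.0709383487701416), (0.44808417558670044, 0.5066269040107727), 15.469903945922852)
rail 1 192 [ 0.65450289 -0.11102704] off 0.0017016231933572573 slope 0.020023884370290356 nominal -1.3199924868384438
rail -1 244 [ 0.51932634 -0.15335905] off 0.002248238453986059 slope 0.023850357512446452 nominal -1.3199924868384438
reader x range [0.19251683 0.25960704] 0.07506444817427745
```

View pics/crop.png

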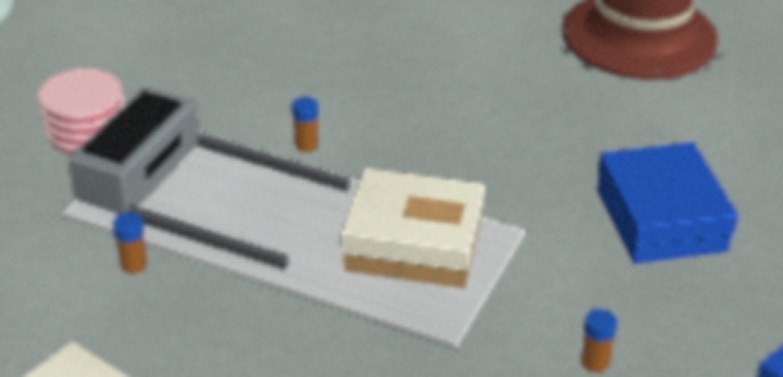

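The crop confirms the choice: the white-lidded box with a brown base at crop (413,225), about 0.25 rad crooked and offset to the right-rail side. The fixed cameras disagree by about 5 mm, so I'll take one wrist look from above.

```bash
cat >> h.py <<'E'
def setlane(o,a):
    global LO,LA,EX,EY
    LO=np.array(o);LA=a;EX=np.array([np.cos(a),np.sin(a)]);EY=np.array([-EX[1],EX[0]])
setlane([.565,-.038],-1.299)
def w(x,y,z): return np.r_[LO+x*EX+y*EY,z]
def tl(p): p=np.asarray(p)[...,:2]-LO; return np.stack([p@EX,p@EY],-1)
def rot(yaw): # tool y axis at lane angle yaw, pointing down
    a=LA+yaw; y=np.r_[np.cos(a),np.sin(a),0];z=np.r_[0,0,-1.]
    return np.c_[np.cross(y,z),y,z]
E
python3 - <<'E'
from h import *
q0=np.array(env.get_obs()["qpos"])
for z in(.4,.36,.32):
  done=False
  for yaw in(0,np.pi):
    q=env.ik(w(-.03,-.02,z),rot(yaw)); print(z,yaw,q)
  if q is not None:break
for yaw in(0,np.pi):
    for y in (-.12,-.06):
        print(yaw,y,env.ik(w(-.10,y,.045),rot(yaw)))
for yaw in(np.pi/2,-np.pi/2):
    for x in(-.2,.06): print(yaw,x,env.ik(w(x,0,.045),rot(yaw)))
E
```

```text
0.4 0 [-0.52759643  0.38848047  0.79563828  1.45933087 -0.27767632  1.4096075
 -1.02394562]
0.4 3.141592653589793 [-0.18731727  0.32250207  0.25387878  1.44938574 -0.08116341  1.37998623
  1.91200618]
0 -0.12 [-0.32511804  0.62648275  0.31028293  2.24309076 -0.5590838   0.34426037
 -0.83772138]
0 -0.06 [-0.4231865   0.69327835  0.44075742  2.08919997 -0.62023404  0.48824553
 -0.81137746]
3.141592653589793 -0.12 [-0.02257448  0.60724418 -0.13102422  2.23419866  0.24460286  0.31292026
  1.47905684]
3.141592653589793 -0.06 [-0.03573283  0.65311617 -0.14418887  2.0773843   0.21353441  0.424679
  1.49698657]
1.5707963267948966 -0.2 [-0.44690938  0.70298933  0.17326118  1.94141484 -0.22794089  0.51578734
  0.15674367]
1.5707963267948966 0.06 [ 0.01201961  0.75897453  0.18562219  1.784883   -0.22101136  0.61796282
  0.60034946]
-1.5707963267948966 -0.2 [-0.00534077  0.75138536 -0.51699634  1.92728983  0.61496705  0.62468806
  2.49397601]
-1.5707963267948966 0.06 [-0.46045179  1.06646807  1.12995622  1.79982205 -1.1174141   1.07750774
 -1.76177007]
```

```bash
cat > look.py <<'E'
from h import *
def look(name):
    im,d=env.snapshot("wrist");W=cloud("wrist",d);cv2.imwrite(f"pics/{name}.png",im)
    P=W.reshape(-1,3);C=im.reshape(-1,3).astype(int);k=~np.isnan(P[:,0]);P=P[k];C=C[k]
    T=tl(P);rep={}
    hz=np.histogram(P[:,2],bins=np.arange(-.01,.1,.004));print("z",hz[0])
    for s in(1,-1):
        k=(abs(P[:,2]-.025)<.004)&(T[:,0]>.01)&(T[:,0]<.18)&(abs(T[:,1]-s*.071)<.014)
        if k.sum()>30: print("rail",s,k.sum(),"off",np.round(T[k,1].mean()-s*.071,4),"slope",np.round(np.polyfit(T[k,0],T[k,1],1)[0],4),"xmin",np.round(np.percentile(T[(abs(P[:,2]-.025)<.004)&(abs(T[:,1]-s*.071)<.012)&(T[:,0]>-.03),0],2),4))
    k=(abs(P[:,2]-.063)<.006)&(T[:,0]>-.2)&(T[:,0]<.185)&(abs(T[:,1])<.1)
    m=np.zeros(d.shape,np.uint8);
    if k.sum()>50:
        r=cv2.minAreaRect(T[k].astype(np.float32))
        a=r[2];a=(a+45)%90-45
        print("box",k.sum(),"lane xy",np.round(r[0],4),"size",np.round(r[1],4),"ang",np.round(np.radians(a),4),"mean",np.round(T[k].mean(0),4))
    k=(P[:,2]>.066)&(P[:,2]<.085)&(abs(T[:,1])<.06)&(T[:,0]>.16)&(T[:,0]<.28)
    if k.sum()>30: print("reader x",np.percentile(T[k,0],[1,5]))
    return im,W
E
python3 - <<'E'
from look import *
env.move_to(w(-.03,-.02,.4),rot(0)); print(env.get_obs()["eef_pos"],env.get_obs()["t"])
look("w1")
E
```

```text
[ 0.53786806 -0.01300763  0.39950126] 3.3833
z [    0  2154 97958  4592  7963 12095   725   511  1461   664   414   305
   313   430   363  3425   612  3792  5402   815   936  2306   132     0
     0     0     0]
rail 1 712 off -0.002 slope 0.0028 xmin 0.0044
rail -1 591 off -0.0017 slope 0.0048 xmin 0.0054
box 5739 lane xy [-0.1006 -0.0192] size [0.1315 0.1109] ang 0.2478 mean [-0.1005 -0.0175]
reader x [0.19230372 0.19431909]
```

View pics/w1.png

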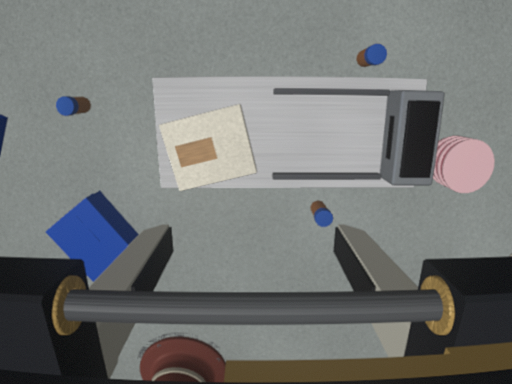

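Wrist view: box at (207,147), rails from (273,91) and (273,176), reader at (413,138). This gives the poses cleanly. I'll push sideways from the right with both open fingers, which squares and centres the box.

```bash
sed -i 's/^setlane(\[.*/setlane([.565+.0035*np.cos(-1.299)-.0022*np.sin(1.299),-.038+.0035*np.sin(-1.299)-.0022*np.cos(1.299)],-1.295)/' h.py
python3 - <<'E'
from look import *
X=-.104
env.move_to(w(X,-.122,.15),rot(0)); env.movel(w(X,-.122,.031),v=.12)
for y in np.arange(-.11,-.0659,.004):
    env.movel(w(X,y,.031),v=.04); o=env.get_obs();f=np.array(o["wrist_force"]);print(round(y,3),np.round(tl(o["eef_pos"])[1],4),np.round([f[:2]@EX,f[:2]@EY,f[2]],1))
env.movel(w(X,-.09,.031),v=.1);env.movel(w(X,-.09,.10),v=.2)
env.move_to(w(-.03,-.02,.4),rot(0));look("w2");print(env.get_obs()["t"])
E
```

```text
-0.11 -0.1096 [ 0.7 -0.8 -0.1]
-0.106 -0.1057 [-0.7 -0.   0.7]
-0.102 -0.1017 [ 0.4  0.2 -0.5]
-0.098 -0.0976 [ 0.3 -0.  -0.1]
-0.094 -0.0938 [-1.1 -0.7  0.2]
-0.09 -0.0905 [-1.7 -2.1 -0.3]
-0.086 -0.0856 [-1.  -0.4 -0.3]
-0.082 -0.0811 [-1.6 -0.7 -1. ]
-0.078 -0.0773 [-1.4 -0.5 -0.4]
-0.074 -0.0735 [-0.7 -1.  -0.2]
-0.07 -0.0694 [-0.4 -0.7 -0. ]
-0.066 -0.0653 [ 1.2 -0.6  0.6]
z [    0  2526 98000  3442  9159 11208   702   512  1407   652   411   291
   326   409   381  3591   620  3948  5496   911   892  2396   109    26
     1     0     0]
rail 1 616 off -0.0004 slope 0.001 xmin 0.0023
rail -1 591 off 0.0 slope 0.0028 xmin 0.0015
box 5947 lane xy [-0.0966  0.0025] size [0.1299 0.1103] ang 0.0583 mean [-0.0958  0.0042]
reader x [0.18849923 0.19064301]
11.0
```

Box is now nearly centred (y≈+3 mm, 0.058 rad left). Next I push from behind with the hand square to the lane, fingertips above rail height, and look again before the box enters.

```bash
cat > push.py <<'E'
from look import *
def push(x0,x1,y,n=6,v=.05,z=.043,yaw=np.pi/2):
    env.move_to(w(x0,y,.15),rot(yaw)); env.movel(w(x0,y,z),v=.15)
    for x in np.linspace(x0,x1,n+1)[1:]:
        env.movel(w(x,y,z),v=v); o=env.get_obs();f=np.array(o["wrist_force"]);print(np.round(x,4),np.round(tl(o["eef_pos"]),4),np.round([f[:2]@EX,f[:2]@EY,f[2]],1))
def back(name,x1,y,z=.043):
    env.movel(w(x1-.03,y,z),v=.1);env.movel(w(x1-.03,y,.12),v=.2)
    env.move_to(w(-.03,-.02,.4),rot(0));look(name);print(env.get_obs()["t"])
E
python3 - <<'E'
from push import *
push(-.195,-.152,.003); back("w3",-.152,.003)
E
```

```text
-0.1878 [-0.187   0.0034] [-0.9 -0.3 -0.6]
-0.1807 [-0.18   0.003] [ 1.3  0.8 -0.5]
-0.1735 [-0.173  0.003] [ 0.   0.3 -0.7]
-0.1663 [-0.1657  0.003 ] [ 0.4 -0.3  0.6]
-0.1592 [-0.1583  0.0029] [0.1 0.1 0.2]
-0.152 [-0.151   0.0029] [-0.2 -0.1 -0.6]
z [    0  2268 98282  3660  8812 11211   798   435  1529   599   424   308
   314   423   391  3573   651  3911  5455   922   882  2355   113    21
     0     0     0]
rail 1 711 off -0.0004 slope 0.0029 xmin 0.0021
rail -1 583 off 0.0007 slope 0.0043 xmin 0.0013
box 5906 lane xy [-0.077  -0.0007] size [0.1083 0.1297] ang -0.0018 mean [-0.0764  0.001 ]
reader x [0.18842967 0.19060509]
17.0167
```

View pics/w3.png

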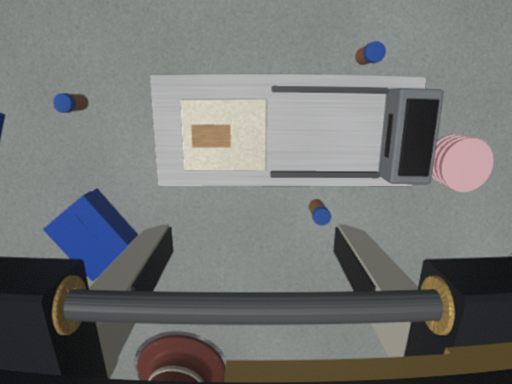

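The box (183–267, 99–171) is square and centred between the rails (rows 89 and 174), and consistent with the reader's centre row. Now I push it into the lane, with one check midway.

```bash
python3 - <<'E'
from push import *
push(-.167,-.06,0.0,n=3,v=.06); print(env.get_obs()["eef_pos"][2]); back("w4",-.06,0)
E
```

```text
-0.1313 [-0.1302 -0.0002] [ 0.5 -0.3 -0.3]
-0.0957 [-0.0947  0.0001] [-0.2  0.3 -1.5]
-0.06 [-0.059  0.   ] [-1.1 -0.2  0.3]
0.04305398348603833
z [    0  2154 98151  3936  8772 11181   787   475  1483   639   393   308
   306   424   368  3526   678  3747  5710   890   912  2343   137    24
     0     0     0]
rail 1 680 off -0.0003 slope -0.0042 xmin 0.0013
rail -1 587 off 0.0004 slope 0.0029 xmin 0.002
box 5990 lane xy [ 0.0175 -0.0007] size [0.1101 0.1302] ang -0.0076 mean [0.017 0.001]
reader x [0.18852742 0.19035206]
23.5667
```

```bash
python3 - <<'E'
from push import *
push(-.075,.04,0.0,n=3,v=.06)
for x in np.arange(.042,.062,.0015):
    env.movel(w(x,0,.043),v=.03); env.pause(.1)
    o=env.get_obs();f=np.array(o["wrist_force"]);fx=f[:2]@EX;print(np.round(x,4),np.round(tl(o["eef_pos"]),4),round(fx,1))
    if fx<-10: break
back("w5",x,0)
E
```

```text
-0.0367 [-0.0355 -0.0002] [-0.3  0.1 -0.2]
0.0017 [0.0025 0.0001] [-0.3  0.5  0.5]
0.04 [ 0.0409 -0.    ] [-0.4 -0.6 -0.8]
0.042 [0.042  0.0001] -1.4
0.0435 [ 0.0428 -0.    ] -0.6
0.045 [0.0445 0.    ] -3.8
0.0465 [ 0.0471 -0.    ] -1.3
0.048 [ 0.0485 -0.0001] -2.0
0.0495 [ 0.0487 -0.0001] -4.9
0.051 [ 0.0487 -0.0001] -7.1
0.0525 [ 0.0486 -0.0001] -8.6
0.054 [ 0.0486 -0.0001] -10.5
z [    0  1919 97979  4420  9060 11691   696   401  1449   594   350   267
   271   351   340  3417   630  3514  5702   871   921  2333   156    21
     0     0     0]
rail 1 713 off -0.0005 slope 0.0009 xmin 0.002
rail -1 586 off 0.0004 slope 0.0022 xmin 0.001
box 5712 lane xy [ 0.1213 -0.0013] size [0.1273 0.1092] ang 0.0009 mean [ 0.1205 -0.    ]
reader x [0.18857008 0.19064009]
33.6833
```

View pics/w5.png

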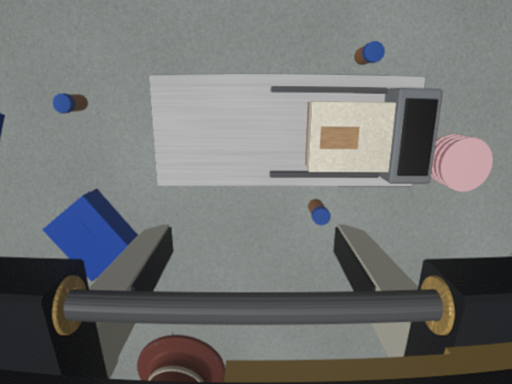

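The box lies square in the lane (307–393, 101–172) against the reader. The push stalled hard at 10.5 N, above the friction range, so it is seated, and the hand is clear.

```bash
python3 -c "
from rig import env
print(env.close_job())"
```

```text
the job is handed in; nothing more can be done
None
```

I pushed the box home against the code reader and handed the job in at about 34 s of the 58 s allowed; the last look showed it square and centred to within about 1 mm, with the hand clear and no contact seen with the rails or bystanders (no verdict was returned).

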